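# Close up the tooling chest

## Task

Close up the small tooling chest on the cart. With its lid still standing open, push both open drawers fully home, and only then push the lid down until it is fully shut (the shut lid locks the drawers). Nothing is to be picked up, and the tool holder, the collar and the wrench beside the chest stay where they are.

Things in the scene. Friction and masses are not known exactly. Their poses are not given: they have to be found in the camera images.
- chest: grey painted steel chest, fixed to the cart, 160 mm deep (x), 280 mm wide (y), 85 mm high; lower half two drawers side by side, upper half an open gauge tray under a hinged lid. Origin: centre of its underside, on the work surface. Its -x side is the front, with the drawers, roughly facing the robot; +y is its left as the robot sees it.
- drawer_left (a joint): opening of the left drawer (the chest's +y half) in m: 0 = fully home, grows as it comes out along the chest's -x; at most 0.085. It slides stiffly (about 2 N) and stays where it is left. Its front is 130 mm wide, 40 mm high (11 to 51 mm above the work surface), with an aluminium pull strip along the upper edge.
- drawer_right (a joint): opening of the right drawer (the chest's -y half), otherwise like the left one
- drawer_left_pull (a point): middle of the foremost face of the left drawer's pull strip; moves with the drawer. The strip is 110 mm long (y), 8 mm high, stands 10 mm out from the drawer front, its centre is 46 mm above the work surface. With the drawer home this point is 90 mm ahead of (-x) and 67.5 mm to the left (+y) of the chest's origin. Axes as the chest's.
- drawer_right_pull (a point): the same for the right drawer (67.5 mm to the right, -y)
- lid (a joint): lid angle in rad: 0 = shut, level; grows as it opens upward and back; at most 1.6. A friction hinge: the lid stays at whatever angle it is left and must be pushed all the way (about 5 N at its free edge, or less).
- lid_hinge (a point): middle of the lid's hinge axis, on the chest's top rear edge (80 mm behind the chest's origin, +x, and 85 mm up). The axis runs along the chest's y. Axes as the chest's.
- lid_edge (a point): middle of the lid's free edge, on its outer face (the upper face when shut; it looks away from the robot when open). The lid is a flat grey plate, 170 mm from hinge to edge, 280 mm wide, 6 mm thick, its inner face through the hinge axis; a 16 mm apron hangs along the edge on the inner side. Shut, this point is 90 mm ahead of (-x) and 91 mm above the chest's origin. z points out of the outer face.
- holder: loose steel tool holder standing upright beside the chest, stepped round, 62 mm across its foot, 90 mm high, 0.9 kg; origin: centre of its foot. Leave alone.
- collar: loose dark steel ring lying flat beside the chest, 76 mm outside, 48 mm inside, 35 mm high; origin: centre of its underside. Leave alone.
- wrench: loose steel wrench, 150 mm long, lying flat near a front corner of the chest; origin under its middle, x along it. Leave alone.

How it is judged:
By the outcome, as a careful person would: the job done as asked, in the order asked, and still so for the second after the job is handed in, with the robot touching nothing.
It also fails if it takes over 64 s, if anything falls off the work surface, if the arm or the gripper's body presses on something with over 40 N, if the wrist force passes 120 N, or if a joint passes its speed limit or range.

## Robot

A 7-joint arm with a two-finger parallel gripper is mounted at the origin on the work surface. World frame = base frame: x ahead of the robot, y to its left, z up, the work surface at z = 0. Lengths are in m, angles in degrees, forces in N, time in s.
With the tool pointing down it reaches from about 0.425 to 0.875 m from the base axis. Payload 4.7 kg.
Tool frame: the origin (TCP) lies between the finger pads; the fingertips stand 8 mm ahead of it and the grasp point (between the pads) lies 11 mm behind it; x points along the fingers, z is the direction in which the jaws open and shut, and the axes are right-handed (so a half turn about x gives the same grasp; the last joint's range is limited). The gripper opens to 87 mm and grips with 3 to 60 N. Pads are 19 mm wide; open, the fingers measure 117 mm over their backs; the gripper's body (75 mm by 190 mm) begins 51 mm behind the grasp point.
Start: joints at [-70.583, 18.392, -4.016, 83.108, 1.295, 78.541, -3.26], TCP at [0.207, 0.616, 0.231] pointing down, gripper open.
Joint ranges: [-163.93, 163.93], [-17.29, 119.83], [-79.2, 71.16], [3.27, 140.29], [-89.18, 269.18], [5.43, 117.66], [-154.24, 154.24]. Speed limits (degrees/s): [147.25, 147.25, 180, 180, 180, 180, 180].

## Interface

Orientations are given as [roll, pitch, yaw] about the fixed x, y, z axes, in that order (R = Rz(yaw) Ry(pitch) Rx(roll)).
In Python, from cell import telemetry, vision, sign_off gives the robot as it stands. The module is installed in compiled form; this text tells all that it offers.
- The arm moves only by the tool drive_tool, never from a script. Its arguments are lists of equal length, an entry for each row: "offset": the shift along the tool's x, y, z in m, a list of three; "angular": the turn, a rotation vector about the tool's x, y, z in rad, a list of three. A call has 1 to 10 rows; each row is the pose to reach, as a shift and turn from the pose measured when the call began, along the tool's axes at that moment; what a row does not reach only later rows make up. A row lasts 1/8 s, in which the tool goes at most 62.5 mm and 10.7 degrees, less where a joint would pass 70% of its speed; a pose out of reach is approached as far as the arm can. A call with a gripper value outside its range is refused whole. "fingers" is the closure, from -1 (fully open) to 1 (shut), set as the call begins (left out, the last holds). The fingers move at their own pace and stop on an object; "squeeze" is the grip in N (left out, the last holds). Time passes only in rows, so rows that repeat a pose let the fingers close. It gives the time, the measured TCP pose, the force and the opening at its end, in the units of the state.
- telemetry.get_obs(): the state, without advancing time (a new reading comes with each control period).
- vision.read_camera(name): name is "side" or "top"; returns a dict with "pixels" (400x640x3 uint8, red, green, blue), "intrinsics" (3x3 intrinsics, pixels), "world_from_camera" (4x4, takes a point from camera to world coordinates). Camera axes: x right, y up, looking along -z (the intrinsics and any distortion apply to the point x, -y, -z); pixel columns grow to the right and rows downward; lengths in m; the calibration is good to about 2 mm. A picture is of the moment at which its call begins. There is no depth.
- sign_off(): hands the job in, once; it reports no verdict.
The state is a dict: "time_s": time; "qpos": joint angles; "joint_velocities": joint speeds; "effort": joint torques, N m; "tool_pos": TCP position; "tool_rot": TCP orientation; "force": force on the tool from outside, world axes, zero at the start; "wrist_torque": the same for the moment, N m; "grip_width": finger opening in m.
Only numpy, scipy, OpenCV 4.12 (cv2) and the standard library are available. Lean on these libraries where they do the work, as an engineer would, in place of code of your own. Each camera call takes 0.05 s, during which the arm holds its last target.

## Working session

There is one attempt and no reset: what is moved stays moved. The work goes in short steps, Python scripts to look and compute and a tool call to move; the robot and the scene stay as the last step left them, time stands still between calls to the robot, and variables do not carry over. Pictures are saved under pics/ and viewed, and the job is handed in when it is done.

Besides the shell and the picture viewer there is one more tool, called after ">>>" as name(argument=value, ...), one argument or row to a line, values as JSON. drive_tool: Moves the arm, as the interface text tells. Its arguments: {"type":"object","properties":{"offset":{"type":"array"},"angular":{"type":"array"},"fingers":{"type":"number"},"squeeze":{"type":"number"}},"required":["offset","angular"]}

```bash
mkdir -p pics; cat > h.py <<'E'
import cv2,numpy as np
from cell import telemetry,vision,sign_off
def snap(n,tag):
    c=vision.read_camera(n); cv2.imwrite(f'pics/{tag}.png',cv2.cvtColor(c['pixels'],cv2.COLOR_RGB2BGR)); 
    np.savez(f'pics/{tag}.npz',K=c['intrinsics'],T=c['world_from_camera'],p=c['pixels']); return c
E
python3 - <<'E'
from h import *
for n in('side','top'):
    c=snap(n,n+'0'); print({k:v for k,v in c.items() if k!='pixels'})
print(telemetry.get_obs())
E
```

```text
{'intrinsics': array([[387.18528708,   0.        , 317.27799113],
       [  0.        , 387.18528708, 203.0390662 ],
       [  0.        ,   0.        ,   1.        ]]), 'world_from_camera': array([[ 0.81873765,  0.3702227 , -0.43886652,  0.18849151],
       [-0.574018  ,  0.54524214, -0.61091271, -0.53237969],
       [ 0.01311477,  0.75209452,  0.65892476,  0.6729364 ],
       [ 0.        ,  0.        ,  0.        ,  1.        ]])}
{'intrinsics': array([[454.85917846,   0.        , 315.97062015],
       [  0.        , 454.85917846, 203.03163598],
       [  0.        ,   0.        ,   1.        ]]), 'world_from_camera': array([[-0.00833458,  0.98069169, -0.19538256,  0.35828716],
       [-0.99993583, -0.00967282, -0.00589619,  0.00185124],
       [-0.00767225,  0.19532088,  0.98070938,  1.2202232 ],
       [ 0.        ,  0.        ,  0.        ,  1.        ]])}
{'time_s': 0.1, 'qpos': array([-70.58109607,  18.43543507,  -4.01577178,  83.16720126,
         1.29583398,  78.5400847 ,  -3.25998136]), 'joint_velocities': array([-0.03731966, -0.08285291, -0.05559204, -0.06727712,  0.03993654,
        0.08497984,  0.06715897]), 'effort': array([-6.96759412e-05, -4.92571521e+01, -4.05682605e-01, -3.13399565e+01,
       -6.40470581e-02,  3.94222455e-02,  7.92554306e-05]), 'tool_pos': array([0.20734004, 0.61554681, 0.22957007]), 'tool_rot': array([-176.4113204 ,   89.90236467, -105.02023242]), 'force': array([-0.05285597, -0.0519391 ,  0.32476245]), 'wrist_torque': array([ 0.00800256,  0.02868184, -0.04882611]), 'grip_width': 0.0872433230753922}
```

View pics/side0.png

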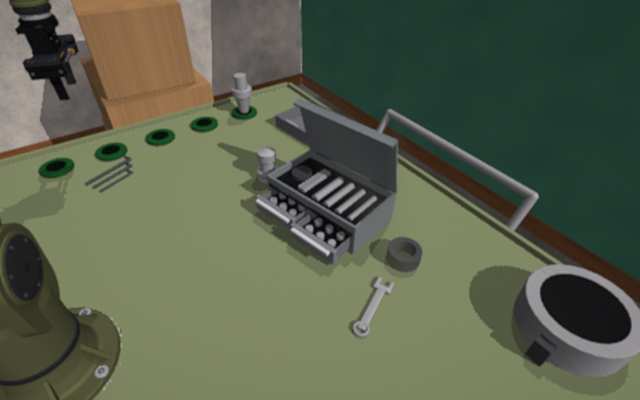

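View pics/top0.png

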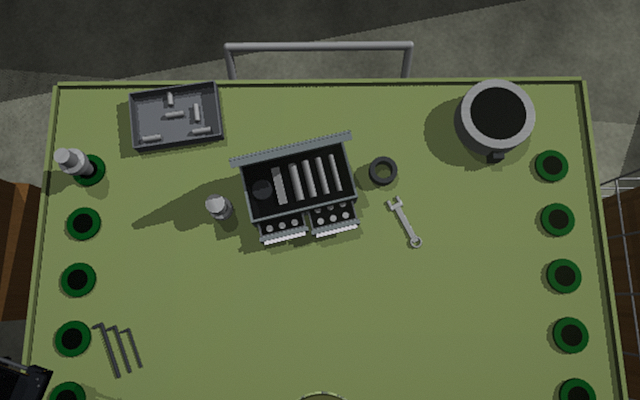

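```bash
python3 - <<'E'
import cv2
a=cv2.imread('pics/top0.png')[120:260,190:430]; cv2.imwrite('pics/topc.png',cv2.resize(a,None,fx=3.33,fy=3.33,interpolation=cv2.INTER_CUBIC))
a=cv2.imread('pics/side0.png')[90:270,230:430]; cv2.imwrite('pics/sidec.png',cv2.resize(a,None,fx=3.33,fy=3.33,interpolation=cv2.INTER_CUBIC))
E
```

```text
(no output)
```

View pics/topc.png

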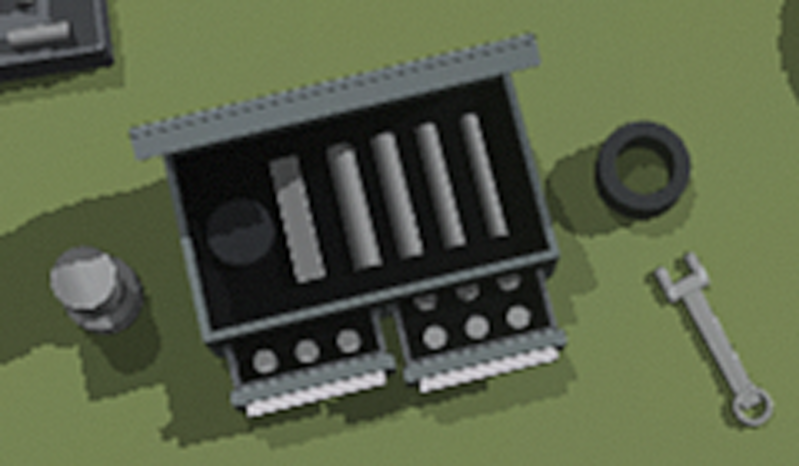

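View pics/sidec.png

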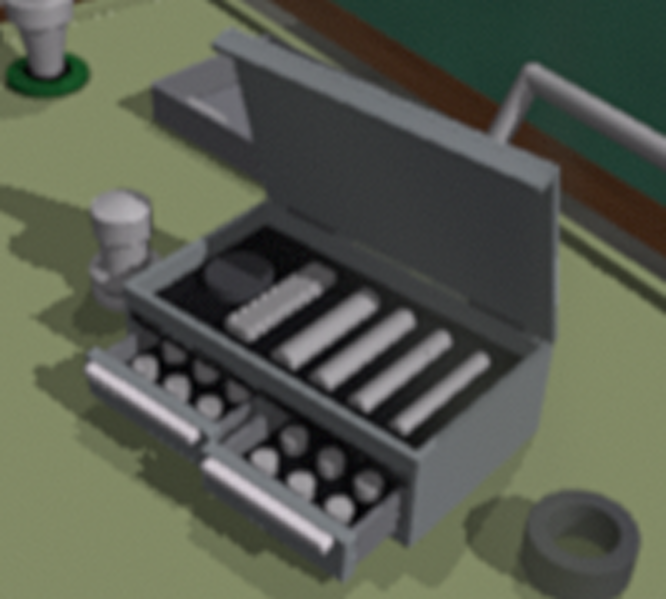

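```bash
cat > fit.py <<'E'
from h import *
from scipy.optimize import least_squares
def proj(c,P):
    T=np.linalg.inv(c['T']); q=P@T[:3,:3].T+T[:3,3]; q=q*[1,-1,-1]; q=q@c['K'].T; return q[:,:2]/q[:,2:]
def pts(v):
    x,y,a,dl,dr,th=v
    h=np.array([.08,.085]);d=np.array([-np.cos(th),np.sin(th)]);n=np.array([np.sin(th),np.cos(th)])
    e=h+.17*d+.006*n; ap=h+.17*d-.016*n
    L=[[-.08,.14,.085],[-.08,-.14,.085],[-.09-dl,.1225,.046],[-.09-dl,.0125,.046],[-.09-dr,-.0125,.046],[-.09-dr,-.1225,.046],
       [e[0],.14,e[1]],[e[0],-.14,e[1]],[ap[0],.14,ap[1]],[ap[0],-.14,ap[1]]]
    L=np.array(L);R=np.array([[np.cos(a),-np.sin(a),0],[np.sin(a),np.cos(a),0],[0,0,1]])
    return L@R.T+[x,y,0]
E
python3 - <<'E'
from fit import *
ct=np.load('pics/top0.npz');cs=np.load('pics/side0.npz')
t=np.array([(205,342),(557,258),(247,415),(386,377),(421,389),(558,352),(130,130),(535,35),(138,157),(540,66)])/3.33+[190,120]
s=np.array([(127,285),(417,457),(88,368),(197,438),(207,465),(328,547),(232,32),(558,168),(217,43),(550,188)])/3.33+[230,90]
f=lambda v:np.r_[proj(ct,pts(v))-t,proj(cs,pts(v))-s].ravel()
r=least_squares(f,[.6,0,.2,.04,.04,1.6],loss='soft_l1')
print(r.x.round(4),np.degrees(r.x[[2,5]]));print(f(r.x).reshape(-1,2).round(1));print(pts(r.x).round(3))
E
```

```text
[0.6469 0.0538 0.2299 0.0453 0.0584 1.3024] [13.17338028 74.62252574]
[[-0.  -0.7]
 [ 1.6 -1.2]
 [ 0.6 -1.3]
 [ 0.2  0.1]
 [ 0.3 -0.9]
 [ 0.1  0.2]
 [ 0.2 -0.7]
 [ 0.7 -0.8]
 [ 0.2  0.8]
 [ 1.4 -0.5]
 [-1.3 -0.8]
 [ 0.3  1. ]
 [-0.2 -0.3]
 [-1.5 -0.4]
 [-0.7 -0.4]
 [-0.4 -0.3]
 [-0.7 -2.3]
 [ 0.3 -0.4]
 [-2.3 -0.3]
 [-3.4  0.2]]
[[ 0.537  0.172  0.085]
 [ 0.601 -0.101  0.085]
 [ 0.487  0.142  0.046]
 [ 0.512  0.035  0.046]
 [ 0.505  0.008  0.046]
 [ 0.53  -0.099  0.046]
 [ 0.655  0.199  0.251]
 [ 0.718 -0.073  0.251]
 [ 0.634  0.195  0.245]
 [ 0.698 -0.078  0.245]]
```

```bash
cat > mv.py <<'E'
from h import *
from scipy.spatial.transform import Rotation as Ro
YAW=np.radians(13.17); O=np.array([.6469,.0538,0])
C=np.array([[np.cos(YAW),-np.sin(YAW),0],[np.sin(YAW),np.cos(YAW),0],[0,0,1]])
def cur():
    o=telemetry.get_obs(); return o,Ro.from_euler('xyz',o['tool_rot'],degrees=True).as_matrix()
def ch(p): return O+C@np.array(p)
def goal(zsign=1,tilt=0):
    # tool x down (tilted by tilt deg: tips toward chest +x), z along chest y
    x=C@np.array([np.sin(np.radians(tilt)),0,-np.cos(np.radians(tilt))]); z=zsign*C[:,1]; return np.c_[x,np.cross(z,x),z]
def rel(P,R):
    o,R0=cur(); return (R0.T@(np.array(P)-o['tool_pos'])).round(4),Ro.from_matrix(R0.T@R).as_rotvec().round(4)
E
python3 - <<'E'
from mv import *
o,R=cur();print(R.round(3))
for s in(1,-1): print(s,rel(ch([-.185,0,.2]),goal(s)))
print(ch([-.185,0,.2]), rel([.36,.33,.22],goal(1)),rel([.36,.33,.22],goal(-1)))
E
```

```text
[[-0.    -0.948  0.319]
 [-0.002  0.319  0.948]
 [-1.    -0.    -0.002]]
1 (array([ 0.0304, -0.4386, -0.4895]), array([-5.546e-01, -1.700e-03, -4.000e-04]))
-1 (array([ 0.0304, -0.4386, -0.4895]), array([ 2.5869e+00, -5.0000e-04,  2.2000e-03]))
[0.46676581 0.0116494  0.2       ] (array([ 0.01  , -0.2358, -0.2219]), array([-5.546e-01, -1.700e-03, -4.000e-04])) (array([ 0.01  , -0.2358, -0.2219]), array([ 2.5869e+00, -5.0000e-04,  2.2000e-03]))
```

>>> drive_tool(
  offset=[
    [0, -0.04, -0.04],
    [0, -0.08, -0.075],
    [0.005, -0.12, -0.11],
    [0.005, -0.16, -0.15],
    [0.01, -0.2, -0.185],
    [0.01, -0.236, -0.222],
    [0.01, -0.275, -0.265],
    [0.01, -0.315, -0.31],
    [0.015, -0.35, -0.355],
    [0.02, -0.385, -0.4],
  ],
  angular=[
    [-0.05, 0, 0],
    [-0.1, 0, 0],
    [-0.16, 0, 0],
    [-0.22, 0, 0],
    [-0.28, 0, 0],
    [-0.34, 0, 0],
    [-0.4, 0, 0],
    [-0.46, 0, 0],
    [-0.52, 0, 0],
    [-0.555, 0, 0],
  ],
  fingers=-1,
)

```text
time_s: 1.35
tool_pos: [0.4448, 0.1117, 0.21]
tool_rot: [154.5, 89.9, -102.3]
force: [0.3, 0.0, -0.2]
grip_width: 0.0871
```

```bash
python3 - <<'E'
from mv import *
o,R=cur();print(o['tool_pos'],o['force'],o['time_s']);print(rel(ch([-.185,0,.2]),goal(1)),rel(ch([-.185,0,.044]),goal(1)))
E
```

```text
[0.44478155 0.11165065 0.21004213] [ 0.29530161  0.04384385 -0.19031251] 1.35
(array([ 0.0102,  0.0015, -0.1024]), array([ 0.0017, -0.0013, -0.0006])) (array([ 0.1662,  0.0015, -0.1022]), array([ 0.0017, -0.0013, -0.0006]))
```

>>> drive_tool(
  offset=[
    [0.005, 0, -0.05],
    [0.02, 0, -0.1],
    [0.05, 0.0015, -0.102],
    [0.09, 0.0015, -0.102],
    [0.125, 0.0015, -0.102],
    [0.155, 0.0015, -0.102],
    [0.165, 0.0015, -0.102],
    [0.165, 0.0015, -0.102],
  ],
  angular=[
    [0, 0, 0],
    [0, 0, 0],
    [0, 0, 0],
    [0, 0, 0],
    [0, 0, 0],
    [0, 0, 0],
    [0, 0, 0],
    [0, 0, 0],
  ],
)

```text
time_s: 2.35
tool_pos: [0.4664, 0.0117, 0.045]
tool_rot: [131.6, 89.9, -125.2]
force: [-0.4, -2.3, 0.7]
grip_width: 0.0868
```

```bash
python3 - <<'E'
from mv import *
o,R=cur();print(o['tool_pos'],o['force'],o['time_s']);print(rel(ch([-.1,0,.044]),goal(1)))
for n in('side','top'): snap(n,n+'1')
a=cv2.imread('pics/top1.png')[120:260,190:430]; b=cv2.imread('pics/side1.png')[90:270,230:430]
cv2.imwrite('pics/c1.png',np.vstack([cv2.resize(a,(480,280)),cv2.resize(b,(480,432))])[:600])
E
```

```text
[0.46641069 0.0117188  0.04502626] [-0.36460826 -2.25383004  0.74766932] 2.35
(array([ 0.0009, -0.0853, -0.0003]), array([ 0.0016, -0.0014, -0.0016]))
```

View pics/c1.png

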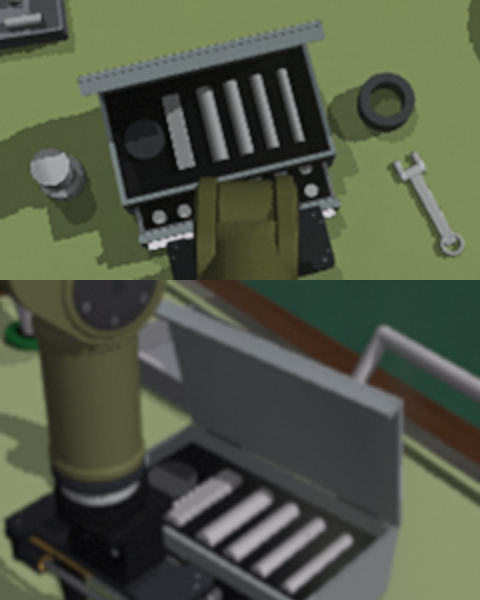

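>>> drive_tool(
  offset=[
    [0, -0.008, 0],
    [0, -0.016, 0],
    [0, -0.024, 0],
    [0, -0.032, 0],
    [0, -0.04, 0],
    [0, -0.048, 0],
    [0, -0.056, 0],
    [0, -0.062, 0],
  ],
  angular=[
    [0, 0, 0],
    [0, 0, 0],
    [0, 0, 0],
    [0, 0, 0],
    [0, 0, 0],
    [0, 0, 0],
    [0, 0, 0],
    [0, 0, 0],
  ],
)

```text
time_s: 3.45
tool_pos: [0.528, 0.0262, 0.0459]
tool_rot: [-170.9, 89.9, -67.6]
force: [-3.8, -1.4, 1.3]
grip_width: 0.0871
```

>>> drive_tool(
  offset=[
    [0, -0.004, 0],
    [0, -0.008, 0],
    [0, -0.012, 0],
    [0, -0.014, 0],
  ],
  angular=[
    [0, 0, 0],
    [0, 0, 0],
    [0, 0, 0],
    [0, 0, 0],
  ],
)

```text
time_s: 3.95
tool_pos: [0.5418, 0.0295, 0.0459]
tool_rot: [-166.8, 89.9, -63.5]
force: [-4.0, -1.6, -0.1]
grip_width: 0.0872
```

>>> drive_tool(
  offset=[
    [0, -0.002, 0],
    [0, -0.004, 0],
    [0, -0.004, 0],
  ],
  angular=[
    [0, 0, 0],
    [0, 0, 0],
    [0, 0, 0],
  ],
)

```text
time_s: 4.32
tool_pos: [0.5461, 0.0305, 0.0459]
tool_rot: [-144.6, 89.9, -41.3]
force: [-2.5, 0.4, 0.2]
grip_width: 0.0871
```

>>> drive_tool(
  offset=[
    [0, -0.002, 0],
    [0, -0.004, 0],
  ],
  angular=[
    [0, 0, 0],
    [0, 0, 0],
  ],
)

```text
time_s: 4.58
tool_pos: [0.5485, 0.0311, 0.0458]
tool_rot: [112.4, 89.8, -144.3]
force: [-10.8, -2.0, 7.2]
grip_width: 0.0866
```

>>> drive_tool(
  offset=[
    [0, -0.0015, 0],
    [0, -0.003, 0],
  ],
  angular=[
    [0, 0, 0],
    [0, 0, 0],
  ],
)

```text
time_s: 4.82
tool_pos: [0.5486, 0.0311, 0.0457]
tool_rot: [90.2, 89.5, -166.5]
force: [-14.1, -2.2, 11.7]
grip_width: 0.0872
```

```bash
python3 - <<'E'
from mv import *
o,R=cur();print(o['tool_pos'],o['force'],o['wrist_torque'],o['time_s']);print(C.T@(o['tool_pos']-O),rel(ch([-.2,0,.046]),goal(1)))
for n in('side','top'): snap(n,n+'2')
a=cv2.imread('pics/top2.png')[120:260,190:430]; b=cv2.imread('pics/side2.png')[90:270,230:430]
cv2.imwrite('pics/c2.png',np.vstack([cv2.resize(a,(480,280)),cv2.resize(b,(480,432))])[:600])
E
```

```text
[0.54860166 0.03111149 0.04572401] [-14.0830181   -2.18486203  11.73467206] [-0.3908053   3.07350402  0.16420237] 4.825
[-0.1008823   0.00030463  0.04572401] (array([ 0.0007,  0.0991, -0.    ]), array([ 0.0027, -0.    , -0.0094]))
```

View pics/c2.png

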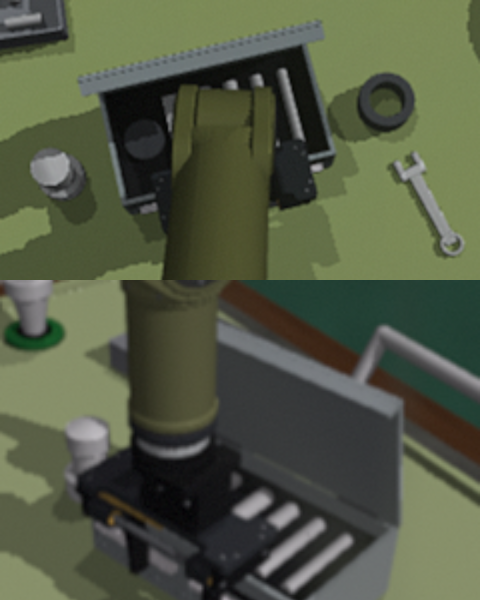

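>>> drive_tool(
  offset=[
    [0, 0.03, 0],
    [0, 0.07, 0],
    [-0.03, 0.1, 0],
    [-0.09, 0.12, 0],
    [-0.15, 0.12, 0],
    [-0.15, 0.12, 0],
  ],
  angular=[
    [0, 0, 0],
    [0, 0, 0],
    [0, 0, 0],
    [0, 0, 0],
    [0, 0, 0],
    [0, 0, 0],
  ],
)

```text
time_s: 5.68
tool_pos: [0.4382, 0.0046, 0.2029]
tool_rot: [-79.6, 89.7, 23.7]
force: [0.1, -0.0, -1.2]
grip_width: 0.0872
```

```bash
python3 - <<'E'
from mv import *
o,R=cur();print(o['tool_pos'],o['force'],o['time_s'])
for n in('side','top'): snap(n,n+'3')
a=cv2.imread('pics/top3.png')[120:260,190:430]; b=cv2.imread('pics/side3.png')[90:270,230:430]
cv2.imwrite('pics/c3t.png',cv2.resize(a,None,fx=3.33,fy=3.33,interpolation=cv2.INTER_CUBIC))
cv2.imwrite('pics/c3s.png',cv2.resize(b,None,fx=3.33,fy=3.33,interpolation=cv2.INTER_CUBIC))
E
```

```text
[0.4382154  0.00458517 0.20287486] [ 0.09253556 -0.00751458 -1.19313708] 5.675
```

View pics/c3t.png

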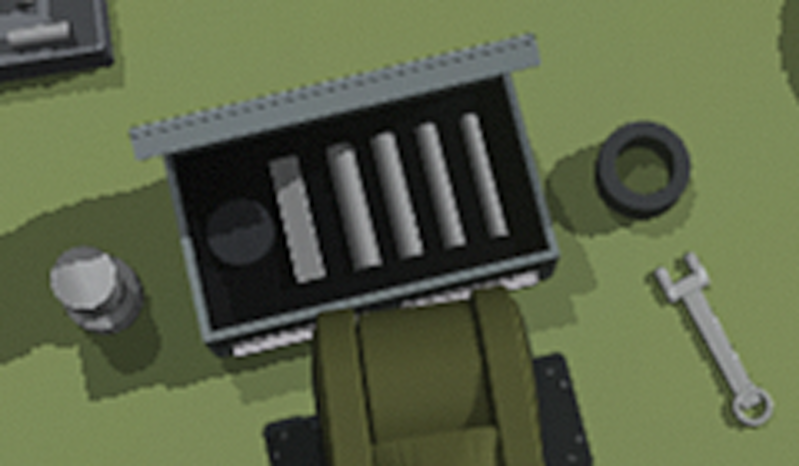

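View pics/c3s.png

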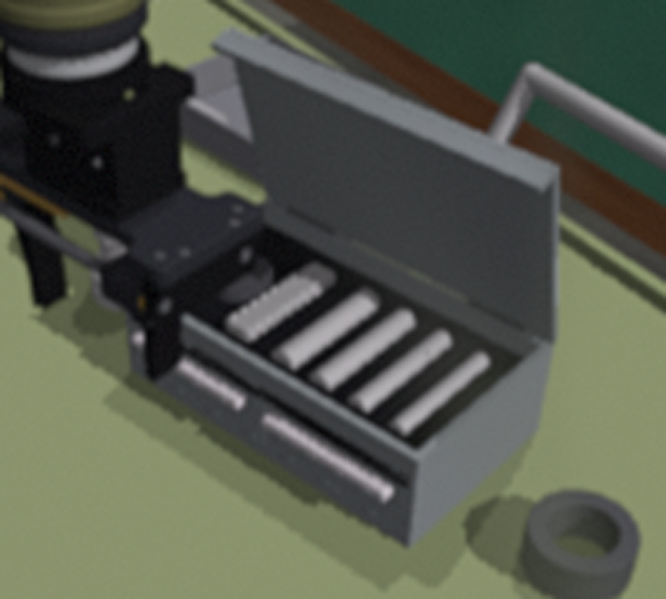

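```bash
python3 - <<'E'
from mv import *
for p in ([-.14,.067,.046],): print(rel(ch(p),goal(1)))
E
```

```text
(array([ 0.1518, -0.0786,  0.0666]), array([ 0.0027,  0.0006, -0.0043]))
```

>>> drive_tool(
  offset=[
    [0.01, 0, 0.04],
    [0.06, 0, 0.066],
    [0.11, -0.02, 0.066],
    [0.15, -0.05, 0.066],
    [0.152, -0.079, 0.067],
    [0.152, -0.09, 0.067],
    [0.152, -0.1, 0.067],
    [0.152, -0.11, 0.067],
    [0.152, -0.115, 0.067],
    [0.152, -0.117, 0.067],
  ],
  angular=[
    [0, 0, 0],
    [0, 0, 0],
    [0, 0, -0.004],
    [0, 0, -0.004],
    [0, 0, -0.004],
    [0, 0, -0.004],
    [0, 0, -0.004],
    [0, 0, -0.004],
    [0, 0, -0.004],
    [0, 0, -0.004],
  ],
  fingers=1,
  squeeze=10,
)

```text
time_s: 7.02
tool_pos: [0.5327, 0.0963, 0.0459]
tool_rot: [-7.4, 90.0, 95.9]
force: [-0.6, -0.4, -1.4]
grip_width: 0.0017
```

>>> drive_tool(
  offset=[
    [0, -0.002, 0],
    [0, -0.004, 0],
  ],
  angular=[
    [0, 0, 0],
    [0, 0, 0],
  ],
)

```text
time_s: 7.28
tool_pos: [0.533, 0.0966, 0.0454]
tool_rot: [77.7, 89.5, -179.0]
force: [-11.0, -1.7, 9.7]
grip_width: 0.0004
```

```bash
python3 - <<'E'
from mv import *
o,R=cur();print(o['tool_pos'],o['force'],C.T@(o['tool_pos']-O))
E
```

```text
[0.53297668 0.09656164 0.04543267] [-11.03130991  -1.73909159   9.70049162] [-0.10118408  0.06759335  0.04543267]
```

Left drawer is firmly home: it did not yield at 11 N. Now the right one.

>>> drive_tool(
  offset=[
    [0, 0.03, -0.02],
    [0, 0.04, -0.07],
    [0, 0.04, -0.12],
    [0, 0.035, -0.135],
    [0, 0.02, -0.135],
    [0, 0.01, -0.135],
    [0, 0.003, -0.135],
    [0, 0.001, -0.135],
  ],
  angular=[
    [0, 0, 0],
    [0, 0, 0],
    [0, 0, 0],
    [0, 0, 0],
    [0, 0, 0],
    [0, 0, 0],
    [0, 0, 0],
    [0, 0, 0],
  ],
)

```text
time_s: 8.28
tool_pos: [0.5635, -0.0337, 0.0449]
tool_rot: [77.3, 89.5, -179.2]
force: [1.0, 0.5, 0.2]
grip_width: 0.0006
```

>>> drive_tool(
  offset=[
    [0, -0.003, 0],
    [0, -0.005, 0],
  ],
  angular=[
    [0, 0, 0],
    [0, 0, 0],
  ],
)

```text
time_s: 8.52
tool_pos: [0.564, -0.0337, 0.0443]
tool_rot: [78.9, 89.0, -177.7]
force: [-11.9, -3.2, 9.8]
grip_width: 0.0003
```

```bash
python3 - <<'E'
from mv import *
o,R=cur();print(o['tool_pos'],o['force'],C.T@(o['tool_pos']-O))
E
```

```text
[ 0.5639798  -0.03368012  0.04425761] [-11.89960463  -3.2296342    9.77419704] [-0.10067083 -0.06628662  0.04425761]
```

>>> drive_tool(
  offset=[
    [0, 0.03, 0],
    [-0.03, 0.05, 0.01],
    [-0.09, 0.05, 0.03],
    [-0.15, 0.05, 0.05],
    [-0.21, 0.05, 0.066],
    [-0.255, 0.04, 0.066],
    [-0.265, 0.0, 0.066],
    [-0.265, -0.04, 0.066],
  ],
  angular=[
    [0, 0, 0],
    [0, 0, 0],
    [0, 0, 0],
    [0, 0, 0.01],
    [0, 0, 0.01],
    [0, 0, 0.01],
    [0, 0, 0.01],
    [0, 0, 0.01],
  ],
)

```text
time_s: 9.52
tool_pos: [0.594, 0.0408, 0.3109]
tool_rot: [79.5, 88.6, -177.0]
force: [0.2, 0.0, 0.2]
grip_width: 0.0002
```

```bash
python3 - <<'E'
from mv import *
o,R=cur();print(o['tool_pos'],o['force'],C.T@(o['tool_pos']-O),rel(ch([.095,0,.3]),goal(1)))
for n in('side','top'): snap(n,n+'4')
a=cv2.imread('pics/top4.png')[120:260,190:430]; b=cv2.imread('pics/side4.png')[0:270,130:430]
cv2.imwrite('pics/c4.png',np.vstack([cv2.resize(a,(300,175)),cv2.resize(b,(466,420))[:,:300]*0+cv2.resize(b,(300,420))]))
E
```

```text
[0.59395702 0.04075846 0.310892  ] [0.20623628 0.01324252 0.2264307 ] [-0.05452189 -0.00063594  0.310892  ] (array([ 7.400e-03, -1.497e-01, -1.000e-04]), array([ 0.0048,  0.0043, -0.0237]))
```

View pics/side4.png

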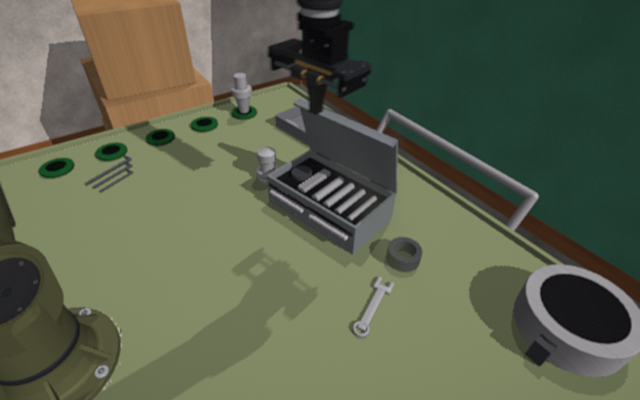

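>>> drive_tool(
  offset=[
    [0, -0.04, 0],
    [0, -0.08, 0],
    [0, -0.12, 0],
    [0, -0.15, 0],
    [0.02, -0.15, 0],
    [0.05, -0.15, 0],
    [0.075, -0.15, 0],
    [0.085, -0.15, 0],
    [0.085, -0.15, 0],
  ],
  angular=[
    [0, 0, -0.01],
    [0, 0, -0.02],
    [0, 0, -0.024],
    [0, 0, -0.024],
    [0, 0, -0.024],
    [0, 0, -0.024],
    [0, 0, -0.024],
    [0, 0, -0.024],
    [0, 0, -0.024],
  ],
)

```text
time_s: 10.75
tool_pos: [0.7374, 0.0769, 0.2175]
tool_rot: [65.8, 89.6, 169.3]
force: [-0.1, 0.3, -0.6]
grip_width: 0.0003
```

```bash
python3 - <<'E'
from mv import *
o,R=cur();print(o['tool_pos'],o['force'],C.T@(o['tool_pos']-O))
snap('side','side5'); snap('top','top5')
for k in range(80,-15,-5):
    t=np.radians(k); p=[.08-.135*np.cos(t)+.006*np.sin(t)+.010,0,.085+.135*np.sin(t)+.006*np.cos(t)+.008]
    print(k,np.round(p,3),*[x.round(3) for x in rel(ch(p),goal(1))])
E
```

```text
[0.737422   0.07685385 0.21747466] [-0.10896637  0.31203211 -0.64341976] [0.09339373 0.00182286 0.21747466]
80 [0.072 0.    0.227] [-0.008  0.022 -0.001] [ 0.006  0.002 -0.003]
75 [0.061 0.    0.225] [-0.006  0.034 -0.001] [ 0.006  0.002 -0.003]
70 [0.049 0.    0.222] [-0.003  0.045 -0.001] [ 0.006  0.002 -0.003]
65 [0.038 0.    0.218] [ 0.001  0.056 -0.001] [ 0.006  0.002 -0.003]
60 [0.028 0.    0.213] [ 0.006  0.067 -0.001] [ 0.006  0.002 -0.003]
55 [0.017 0.    0.207] [ 0.012  0.077 -0.001] [ 0.006  0.002 -0.003]
50 [0.008 0.    0.2  ] [ 0.019  0.086 -0.001] [ 0.006  0.002 -0.003]
45 [-0.001  0.     0.193] [ 0.027  0.096 -0.001] [ 0.006  0.002 -0.003]
40 [-0.01   0.     0.184] [ 0.035  0.104 -0.001] [ 0.006  0.002 -0.003]
35 [-0.017  0.     0.175] [ 0.044  0.111 -0.001] [ 0.006  0.002 -0.003]
30 [-0.024  0.     0.166] [ 0.054  0.118 -0.001] [ 0.006  0.002 -0.003]
25 [-0.03   0.     0.155] [ 0.064  0.124 -0.001] [ 0.006  0.002 -0.003]
20 [-0.035  0.     0.145] [ 0.075  0.129 -0.001] [ 0.006  0.002 -0.003]
15 [-0.039  0.     0.134] [ 0.086  0.133 -0.001] [ 0.006  0.002 -0.003]
10 [-0.042  0.     0.122] [ 0.097  0.136 -0.001] [ 0.006  0.002 -0.003]
5 [-0.044  0.     0.111] [ 0.109  0.138 -0.001] [ 0.006  0.002 -0.003]
0 [-0.045  0.     0.099] [ 0.121  0.139 -0.001] [ 0.006  0.002 -0.003]
-5 [-0.045  0.     0.087] [ 0.132  0.139 -0.001] [ 0.006  0.002 -0.003]
-10 [-0.044  0.     0.075] [ 0.144  0.138 -0.001] [ 0.006  0.002 -0.003]
```

View pics/side5.png

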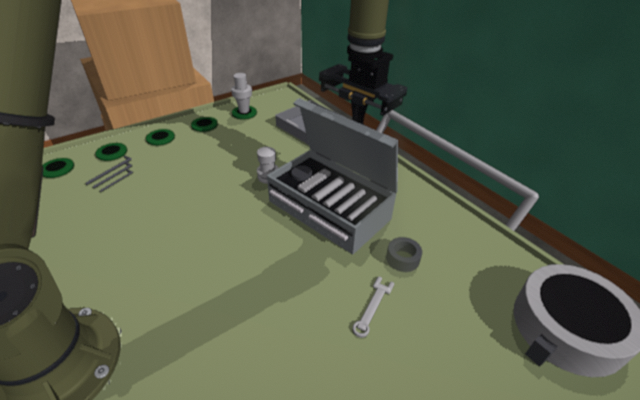

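>>> drive_tool(
  offset=[
    [-0.006, 0.022, 0],
    [-0.006, 0.034, 0],
    [-0.003, 0.045, 0],
    [0.001, 0.056, 0],
    [0.006, 0.067, 0],
    [0.012, 0.077, 0],
    [0.019, 0.086, 0],
    [0.027, 0.096, 0],
  ],
  angular=[
    [0, 0, 0],
    [0, 0, 0],
    [0, 0, 0],
    [0, 0, 0],
    [0, 0, 0],
    [0, 0, 0],
    [0, 0, 0],
    [0, 0, 0],
  ],
)

```text
time_s: 11.85
tool_pos: [0.6446, 0.0541, 0.1921]
tool_rot: [53.7, 89.8, 157.2]
force: [0.9, -0.5, 2.7]
grip_width: 0.0004
```

```bash
python3 - <<'E'
from mv import *
o,R=cur();print(o['tool_pos'],o['force'],C.T@(o['tool_pos']-O))
snap('side','side6')
for k in range(45,-15,-5):
    t=np.radians(k); p=[.08-.135*np.cos(t)+.006*np.sin(t)+.010,0,.085+.135*np.sin(t)+.006*np.cos(t)+.008]
    print(k,*[x.round(3) for x in rel(ch(p),goal(1))])
E
```

```text
[0.64455335 0.05408896 0.19213862] [ 0.88293183 -0.53250625  2.675273  ] [-0.00221909  0.00081603  0.19213862]
45 [-0.002 -0.003 -0.001] [ 0.006  0.003 -0.006]
40 [ 0.006  0.005 -0.001] [ 0.006  0.003 -0.006]
35 [ 0.015  0.013 -0.001] [ 0.006  0.003 -0.006]
30 [ 0.025  0.02  -0.001] [ 0.006  0.003 -0.006]
25 [ 0.035  0.026 -0.001] [ 0.006  0.003 -0.006]
20 [ 0.046  0.03  -0.001] [ 0.006  0.003 -0.006]
15 [ 0.057  0.034 -0.001] [ 0.006  0.003 -0.006]
10 [ 0.068  0.037 -0.001] [ 0.006  0.003 -0.006]
5 [ 0.08   0.039 -0.001] [ 0.006  0.003 -0.006]
0 [ 0.092  0.04  -0.001] [ 0.006  0.003 -0.006]
-5 [ 0.104  0.04  -0.001] [ 0.006  0.003 -0.006]
-10 [ 0.115  0.039 -0.001] [ 0.006  0.003 -0.006]
```

View pics/side6.png

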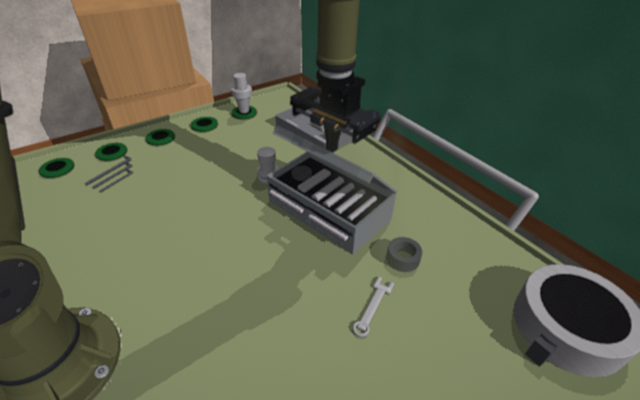

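>>> drive_tool(
  offset=[
    [0.006, 0.005, 0],
    [0.015, 0.013, 0],
    [0.025, 0.02, 0],
    [0.035, 0.026, 0],
    [0.046, 0.03, 0],
    [0.057, 0.034, 0],
    [0.068, 0.037, 0],
    [0.075, 0.038, 0],
    [0.082, 0.039, 0],
  ],
  angular=[
    [0, 0, 0],
    [0, 0, 0],
    [0, 0, 0],
    [0, 0, 0],
    [0, 0, 0],
    [0, 0, 0],
    [0, 0, 0],
    [0, 0, 0],
    [0, 0, 0],
  ],
)

```text
time_s: 13.02
tool_pos: [0.604, 0.0446, 0.1083]
tool_rot: [68.5, 89.6, 171.9]
force: [-1.3, -0.5, 2.2]
grip_width: 0.0007
```

>>> drive_tool(
  offset=[
    [0.003, 0, 0],
    [0.006, 0, 0],
    [0.009, 0, 0],
  ],
  angular=[
    [0, 0, 0],
    [0, 0, 0],
    [0, 0, 0],
  ],
)

```text
time_s: 13.4
tool_pos: [0.604, 0.0446, 0.0994]
tool_rot: [68.5, 89.6, 172.0]
force: [-3.8, -0.6, 17.9]
grip_width: 0.0009
```

>>> drive_tool(
  offset=[
    [0.002, 0, 0],
    [0.003, 0, 0],
  ],
  angular=[
    [0, 0, 0],
    [0, 0, 0],
  ],
)

```text
time_s: 13.65
tool_pos: [0.6041, 0.0446, 0.0993]
tool_rot: [58.5, 89.6, 161.9]
force: [-9.6, -0.4, 21.9]
grip_width: 0.0006
```

>>> drive_tool(
  offset=[
    [-0.02, 0, 0],
    [-0.06, 0, 0],
    [-0.11, 0.03, 0],
    [-0.14, 0.08, 0],
    [-0.15, 0.13, 0],
    [-0.15, 0.17, 0],
  ],
  angular=[
    [0, 0, 0],
    [0, 0, 0],
    [0, 0, 0],
    [0, 0, 0],
    [0, 0, 0],
    [0, 0, 0],
  ],
)

```text
time_s: 14.4
tool_pos: [0.4392, 0.0042, 0.2515]
tool_rot: [33.3, 89.7, 136.7]
force: [0.4, 0.5, -0.3]
grip_width: 0.0004
```

```bash
python3 - <<'E'
from mv import *
o,R=cur();print(o['tool_pos'],o['force'],C.T@(o['tool_pos']-O))
for n in('side','top'): snap(n,n+'7')
a=cv2.imread('pics/top7.png')[120:260,190:430]; b=cv2.imread('pics/side7.png')[90:270,230:430]
cv2.imwrite('pics/c7t.png',cv2.resize(a,None,fx=3.33,fy=3.33,interpolation=cv2.INTER_CUBIC))
cv2.imwrite('pics/c7s.png',cv2.resize(b,None,fx=3.33,fy=3.33,interpolation=cv2.INTER_CUBIC))
E
```

```text
[0.4391835  0.00421788 0.25153162] [ 0.37461778  0.47657927 -0.28389024] [-0.21355005 -0.00095167  0.25153162]
```

View pics/c7t.png

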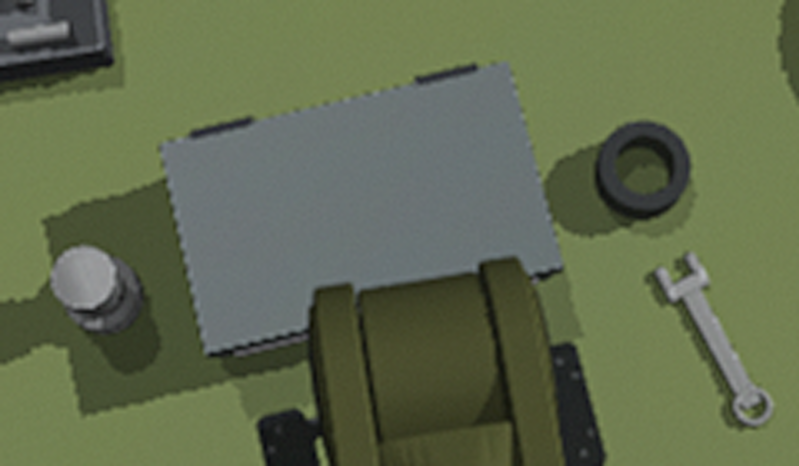

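View pics/c7s.png

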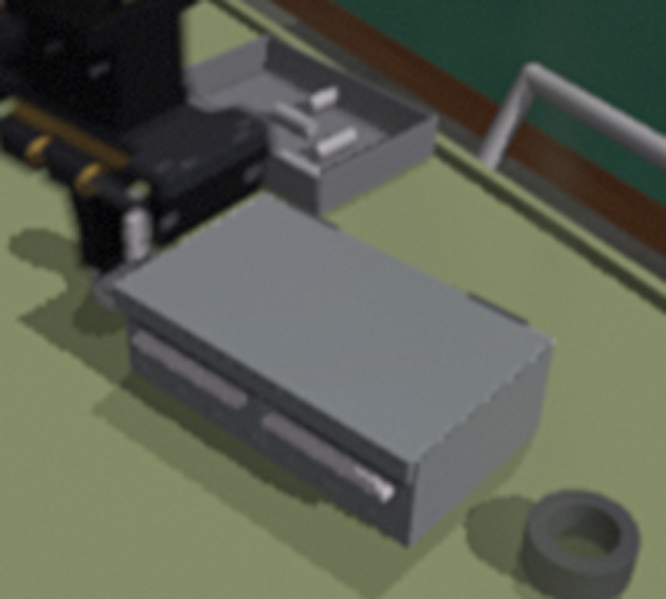

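```bash
python3 -c "
from cell import sign_off; print(sign_off())"
```

```text
the job is handed in; nothing more can be done
None
```

The chest is closed, and I handed the job in at about 14.5 s of the 64 s allowed; sign-off gives no verdict.

- **Drawers:** with the lid still open, I pushed both drawers home in one stroke with the open fingers. I then pushed each drawer alone with the fingers closed. Each held against 11–12 N, with the finger where a fully home drawer should stop it.
- **Lid:** I went over the lid, swung it down from behind with the fingertips, and pressed it shut. At 22 N it moved no further, with the fingertips at a height of about 91 mm, which matches a shut lid.
- **Last checks:** the final pictures show the lid level, both drawer fronts flush, and the holder, collar and wrench where they started. The gripper is clear of everything and the wrist force is about zero. No check failed or disagreed.

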